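# Rock the charged battery pack out of its cradle and hold it

### The arm

A 6-joint arm with a two-finger parallel gripper is mounted at the origin on the work surface. World frame = base frame: x ahead of the robot, y to its left, z up, the work surface at z = 0. Lengths are in m, angles in degrees, forces in N, time in s.
With the tool pointing down it reaches from about 0.225 to 0.725 m from the base axis. Payload 3.1 kg.
Tool frame: the origin (TCP) lies at the very end of the fingers, on their centre line; the grasp point (between the pads) lies 19 mm behind it (robot.pinch_z is the distance from the TCP to the grasp point, in m); z points along the fingers, y is the line along which they close (so a half turn about z gives the same grasp; the last joint's range is limited). The gripper opens to 85 mm and grips with 20 to 120 N. Pads are 22 mm wide; open, the fingers measure 114 mm over their backs; the gripper's body (76 mm by 85 mm) begins 54 mm behind the grasp point. The pads swing forward as they close: fully open they stand 13 mm farther back than shut.
Start: joints at [62.75, 2.75, 5.684, 92.934, 0, 82.678], TCP at [0.179, 0.494, 0.231] pointing down, gripper open.
Joint ranges: [-166.93, 166.93], [-56.73, 111.36], [-69.38, 81.34], [-121.58, 131.49], [-85.45, 84.26], [-180, 180]. Speed limits (degrees/s): [159.86, 159.86, 180, 180, 180, 180].

### API

Orientations are given as [roll, pitch, yaw] about the fixed x, y, z axes, in that order (R = Rz(yaw) Ry(pitch) Rx(roll)).
In Python, from bench import sensors, eyes, close_job, finder, robot gives the robot as it stands.
- The arm moves only by the tool carry_out, never from a script. Its argument "motion" is a list of rows, each an object with "linear": the shift along the tool's x, y, z in units of 50 mm (1.0 is 50 mm), a list of three; "angular": the turn, a rotation vector about the tool's x, y, z in units of 6 degrees (1.0 is 6 degrees), a list of three. In form: [{"linear": [tx, ty, tz], "angular": [rx, ry, rz]}, ...]. A call has 1 to 8 rows; each row shifts and turns the commanded pose from where the row before left it, along the tool's axes as they then stand; what a row does not reach is not made up. A row lasts 1/8 s, in which the tool goes at most 62.5 mm and 10.7 degrees, less where a joint would pass 70% of its speed; a pose out of reach is approached as far as the arm can. A call is refused whole if a number of a shift passes 1 or a number of a turn 1, either way. A call with a gripper value outside its range is refused whole. "claw" is the finger opening in mm, from 0 to 85.4, set as the call begins (left out, the last holds). The fingers move at their own pace and stop on an object; the grip force is fixed at half the most. Time passes only in rows, so rows that do not move let the fingers close. It gives the time, the measured TCP pose, the force, the opening and the grip force at its end, in the units of the state.
- sensors.observe(): the state, without advancing time (a new reading comes with each control period).
- eyes.read_camera(name): name is "scene" or "top"; returns a dict with "pixels" (420x560x3 uint8, blue, green, red), "fx", "fy", "cx", "cy" (pixels), "rvec" (rotation vector, rad) and "tvec" (3), from world to camera coordinates, as OpenCV has them. Camera axes: x right, y down, z forward; pixel columns grow to the right and rows downward; lengths in m; the calibration is good to about 2 mm. A picture is of the moment at which its call begins. There is no depth.
- close_job(): hands the job in; it is judged then, once.
Trained networks look in a picture, given as the dict that the camera call returned (one of the last four; its "shot" number tells which), for a name from the list of things; names that differ only in an ending like _2 or _b are one class to them, and where a whole thing is asked for, a point or a joint stands for the part that bears it (a point fixed in the world has none). Each returns a list of dicts, best first, with "p" (0 to 1); they miss things now and then, are a little off and sometimes report something else, mostly with a low value. They report only what shows in the picture. A call takes as long as a camera call. They do not tell look-alikes from the thing itself.
- finder.cut_out(picture, thing): "mask" (420x560 bool, what is visible of it) and "xy" ([column, row] in pixels, amid what is visible of it).
- finder.mark_of(picture, thing): "xy" ([column, row] in pixels: a listed point, or the origin of a listed thing).
The state is a dict: "clock": time; "joint_pos": joint angles; "qd": joint speeds; "tau": joint torques, N m; "eef_pos": TCP position; "eef_rot": TCP orientation; "contact_force": force on the tool from outside, world axes, zero at the start; "torque": the same for the moment, N m; "finger_gap": finger opening in m; "grip_force": force on a finger pad.
Only numpy, scipy, OpenCV 4.12 (cv2) and the standard library are available. Lean on these libraries where they do the work, as an engineer would, in place of code of your own. Each camera call takes 0.05 s, during which the arm holds its last target. There are 200 camera calls.

### The job

The green-capped battery pack is charged but jammed in its charging cradle: take it by the top and rock it over to one end of the cradle and then to the other, its foot still down in the well, until the jaws at both ends have let go; then lift it out. Finish while still holding it, upright and still straight above its cradle, its foot just clear: a centimetre or two above the rim, touching nothing but the gripper. Leave the yellow-capped pack and everything else on the desk where they are.

Things in the scene. Friction and masses are not known exactly. Their poses are not given: they have to be found in the camera images.
- pack_green: upright grey battery pack with a green cap, the one to take out. 26 mm thick (its x), 60 mm wide (its y), 115 mm tall, 0.25 to 0.5 kg; origin at the centre of its underside, z up. Its foot is a black keel 24 x 16 mm (x, y), 17 mm tall. A notch 3.5 mm deep in each narrow end, 34 to 53 mm above the underside. Seated, it stands 55 mm proud of the cradle's rim; grip it there across the 26 mm.
- pack_green_top (a point): centre of the green pack's top face, 115 mm above its origin
- cradle_green: white charging cradle holding the green-capped pack, fixed to the desk. Foot plate 66 x 124 mm (x, y), rim 66 mm above the desk; origin at the centre of its underside, on the desk; its y runs along the pack's 60 mm side. Open-topped well 32 mm (x) by 102 mm (y), so 3 mm play between the pack and each long wall.
- cradle_green_seat (a point): where the pack's underside centre rests in that well, 6 mm above the desk; the keel has 2 mm play each way in y. In each end of the well a stiff orange jaw bites 2 to 3 mm into the pack's notch, 45 mm above this point: pulled straight up the pack rises about 6 mm and stops dead.
- cradle_green_mouth (a point): centre of the well's mouth, level with the rim. Leaning the pack along the cradle's y about its foot pushes the jaw on the side leant to outward; the jaw stays there (12 N friction, no spring). Leaning about 0.13 to 0.16 rad (top 15 to 18 mm aside) to each side frees it; two or three rounds if need be.
- cradle_green_left_jaw (a joint): orange jaw at the +y end of the green pack's cradle: 0 = biting fully, grows outward (m), limit 0.010; it clears the pack from 0.003 up
- cradle_green_right_jaw (a joint): orange jaw at the -y end of the same cradle, same meaning
- pack_yellow: pack of the same make with a yellow cap, still charging in the other cradle, same size and origin; leave it alone
- cradle_yellow: the other cradle, alike in every way, holding the yellow-capped pack; the two cradles may be swapped left and right
- gel_bottle: clear hand-gel bottle, blue cap, 56 mm across, 150 mm tall; origin at the centre of its underside; leave alone
- steel_cup: steel medicine cup, 70 mm across the rim, 50 mm tall; origin at the centre of its underside; leave alone
- small_cup: small steel medicine cup, 52 mm across the rim, 38 mm tall, standing between the two cradles; origin at the centre of its underside; leave alone
- highlighter: yellow highlighter pen with black cap, 120 x 19 x 15 mm, lying; origin at the centre of its underside; leave alone
- stapler: blue and black stapler, 140 x 36 x 48 mm; origin at the centre of its underside; leave alone
- mouse: black computer mouse, 105 x 60 x 32 mm; origin at the centre of its underside; leave alone
Things that resemble listed ones, but are neither listed nor needed, are in the scene too. What is shaped like the pack_green but pink or red is not meant.

How it is judged (in metres and radians):
On the way, in this order (a step that is already met when the one before it is completed fails the run):
1. the green pack, its foot still down in the well, is rocked over to one end until that end's jaw has let go (z of pack_green in the frame of cradle_green below 0.022 m and ((y of pack_green_top in the frame of cradle_green above 0.006 m and value of joint cradle_green_left_jaw above 0.0025 m) or (y of pack_green_top in the frame of cradle_green below -0.006 m and value of joint cradle_green_right_jaw above 0.0025 m))), for 0.05 s.
2. its foot still down in the well, it has been rocked to the other end too and both jaws have let go (z of pack_green in the frame of cradle_green below 0.022 m and value of joint each of cradle_green_left_jaw, cradle_green_right_jaw above 0.0025 m and (y of pack_green_top in the frame of cradle_green above 0.006 m or y of pack_green_top in the frame of cradle_green below -0.006 m)), for 0.05 s.
At the end, for the whole second after the job is handed in: the green pack is held in the fingers (grip force over 1 N), still and upright within 0.2 rad, its underside 3 to 45 mm above the rim of its cradle and within 25 mm of straight above the cradle's centre, not touching the cradle; both of its cradle's jaws stand pushed back at least 2.5 mm (value of joint each of cradle_green_left_jaw, cradle_green_right_jaw above 0.0025 m and z of pack_green in the frame of cradle_green between 0.069 and 0.111 m and horizontal distance between pack_green and cradle_green below 0.025 m and angle between pack_green's own z axis and vertical below 0.2 rad and contact force between pack_green and the fingers above 1 N and contact force between pack_green and cradle_green below 0.1 N and linear speed of pack_green below 0.02 m/s and angular speed of pack_green below 0.2 rad/s); the arm keeps its last pose, push and grip.
It fails at once if the yellow pack is moved by more than 10 mm (distance of pack_yellow from where it was at the start of the episode above 0.01 m).
It fails at once if another thing on the desk is moved by more than 20 mm (distance of any of gel_bottle, steel_cup, small_cup, highlighter, stapler, mouse from where it was at the start of the episode above 0.02 m).
It also fails if it takes over 53 s, if anything falls off the work surface, if the arm or the gripper's body presses on something with over 40 N, if the wrist force passes 120 N, or if a joint passes its speed limit or range.

## Working session

There is one attempt and no reset: what is moved stays moved. The work goes in short steps, Python scripts to look and compute and a tool call to move; the robot and the scene stay as the last step left them, time stands still between calls to the robot, and variables do not carry over. Pictures are saved under pics/ and viewed, at most 10 in all, crops included, and the job is handed in when it is done.

Besides the shell and the picture viewer there is one more tool, called after "Call:" by a JSON object that holds its "api" and its "payload", one argument or row to a line. carry_out: Moves the arm, as the interface text tells. Its arguments: {"type":"object","properties":{"motion":{"type":"array"},"claw":{"type":"number"}},"required":["motion"]}

```bash
mkdir -p pics; cat > h.py <<'E'
import numpy as np, cv2
from bench import sensors, eyes, close_job, finder, robot
def ray(p,uv):
    K=np.array([[p['fx'],0,p['cx']],[0,p['fy'],p['cy']],[0,0,1.]])
    R=cv2.Rodrigues(np.array(p['rvec'],float))[0]; t=np.array(p['tvec'],float).ravel()
    return -R.T@t, R.T@np.linalg.inv(K)@np.array([uv[0],uv[1],1.])
def atz(p,uv,z):
    c,d=ray(p,uv); return c+d*(z-c[2])/d[2]
def proj(p,X):
    K=np.array([[p['fx'],0,p['cx']],[0,p['fy'],p['cy']],[0,0,1.]])
    return cv2.projectPoints(np.array(X,float).reshape(-1,3),np.array(p['rvec'],float),np.array(p['tvec'],float),K,None)[0].reshape(-1,2)
E
python3 - <<'E'
from h import *
P={n:eyes.read_camera(n) for n in('scene','top')}
for n,p in P.items():
    cv2.imwrite(f'pics/{n}0.png',p['pixels']); print(n,ray(p,(280,210))[0].round(3),p['fx'])
    for t,z in [('pack_green_top',.121),('cradle_green_mouth',.066),('pack_yellow',.006),('cradle_green',0),('cradle_yellow',0),('small_cup',0),('gel_bottle',0)]:
        for d in finder.mark_of(p,t)[:3]: print(n,t,round(d['p'],2),np.round(d['xy'],1),atz(p,d['xy'],z).round(4))
E
```

```text
scene [1.395 0.299 0.687] 394.3531611948346
scene pack_green_top 0.86 [203.3 203.3] [ 0.6079 -0.2505  0.121 ]
scene pack_green_top 0.81 [240.6 175.9] [ 0.4172 -0.2337  0.121 ]
scene pack_green_top 0.77 [252.8 196.2] [ 0.5162 -0.1429  0.121 ]
scene cradle_green_mouth 0.87 [254.7 214.3] [ 0.5237 -0.1344  0.066 ]
scene cradle_green 0.59 [255.4 232.2] [ 0.5206 -0.1349  0.    ]
scene cradle_yellow 0.64 [351.5 257.8] [0.5238 0.1618 0.    ]
scene small_cup 0.62 [292.9 243.7] [ 0.5288 -0.0105  0.    ]
scene small_cup 0.32 [250.9 285.2] [ 0.734  -0.0448  0.    ]
scene gel_bottle 0.82 [206.1 186.9] [ 0.3369 -0.4205  0.    ]
scene gel_bottle 0.37 [257.2 233.8] [ 0.526  -0.1263  0.    ]
top [ 0.405 -0.009  1.061] 413.9310788753619
top pack_green_top 0.97 [335.1 223.7] [ 0.5224 -0.1412  0.121 ]
top pack_green_top 0.9 [380.5 270.4] [ 0.4175 -0.2421  0.121 ]
top pack_green_top 0.68 [373.5 187.3] [ 0.6083 -0.2313  0.121 ]
top cradle_green_mouth 0.7 [328.7 229.3] [ 0.5154 -0.1333  0.066 ]
top pack_yellow 0.92 [206.7 223.3] [0.5345 0.1724 0.006 ]
top cradle_green 0.74 [324.3 231.7] [ 0.5164 -0.1301  0.    ]
top cradle_yellow 0.7 [210.8 224.5] [0.5322 0.1627 0.    ]
top small_cup 0.7 [279.2 224.3] [ 0.5345 -0.0138  0.    ]
top gel_bottle 0.85 [432.5 300. ] [ 0.3467 -0.4006  0.    ]
```

```bash
python3 -c "
import cv2,numpy as np
cv2.imwrite('pics/both.png',cv2.resize(np.hstack([cv2.imread('pics/scene0.png'),cv2.imread('pics/top0.png')]),(800,300),interpolation=cv2.INTER_AREA))"
```

```text
(no output)
```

View pics/top0.png

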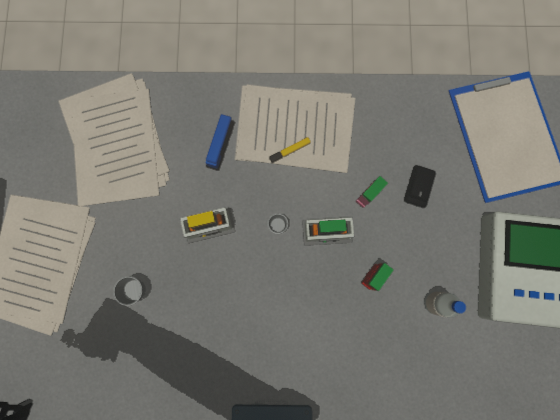

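View pics/scene0.png

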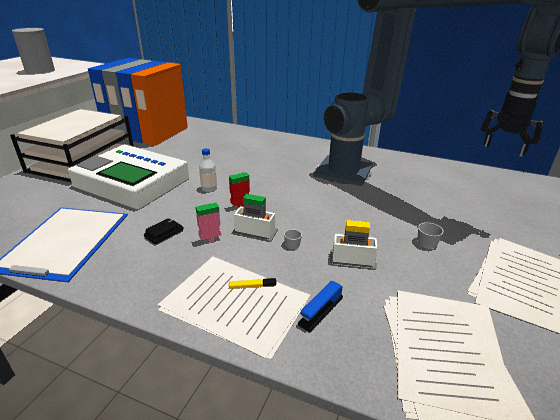

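Top view: the green caps are at (333,227) in a white cradle, (374,190) on the pink body and (380,275) on the red body. In the scene view these are (255,205), (208,222) and (239,190). I choose the grey one in the cradle. Next I measure its yaw and check it in a close crop.

```bash
python3 - <<'E'
from h import *
P={n:eyes.read_camera(n) for n in('scene','top')}
p=P['top']; im=p['pixels']; hsv=cv2.cvtColor(im,cv2.COLOR_BGR2HSV)
g=((hsv[...,0]>45)&(hsv[...,0]<80)&(hsv[...,1]>120)&(hsv[...,2]>60)).astype(np.uint8)
g[:, :310]=0;g[:,352:]=0;g[:215]=0;g[240:]=0
w=((hsv[...,1]<50)&(hsv[...,2]>150)).astype(np.uint8)
w[:, :296]=0;w[:,365:]=0;w[:210]=0;w[250:]=0
for n,m,z in(('cap',g,.121),('rim',w,.066)):
    ys,xs=np.nonzero(m); W=np.array([atz(p,(x,y),z)[:2] for x,y in zip(xs,ys)],np.float32)
    c,s,a=cv2.minAreaRect(W); b=cv2.boxPoints((c,s,a)); print(n,len(W),np.round(c,4),np.round(s,4),round(a,1))
for n in('cradle_green','pack_green','cradle_yellow'):
    for q in P: 
        for d in finder.cut_out(P[q],n)[:3]:
            m=d['mask'];ys,xs=np.nonzero(m);print(n,q,round(d['p'],2),np.round(d['xy']),len(xs),xs.min(),xs.max(),ys.min(),ys.max())
a=cv2.resize(im[205:255,295:365],(560,400),interpolation=cv2.INTER_CUBIC)
b=cv2.resize(P['scene']['pixels'][180:250,220:290],(400,400)[:2],interpolation=cv2.INTER_CUBIC)
cv2.imwrite('pics/crop1.png',cv2.resize(np.hstack([a,b]),(800,333)))
E
```

```text
cap 288 [ 0.5182 -0.1342] [0.0253 0.0597] 0.6
rim 233 [ 0.5181 -0.1359] [0.0461 0.1105] 4.0
cradle_green scene 0.9 [258. 226.] 991 233 276 208 241
cradle_green top 0.87 [318. 238.] 805 303 353 217 245
pack_green scene 0.96 [210. 222.] 774 196 220 203 241
pack_green scene 0.89 [239. 186.] 524 229 249 173 206
pack_green scene 0.58 [252. 205.] 490 242 265 194 217
pack_green top 0.8 [374. 190.] 425 357 387 177 206
pack_green top 0.77 [334. 228.] 409 317 346 220 235
cradle_yellow scene 0.77 [353. 253.] 1154 330 376 235 269
cradle_yellow top 0.81 [213. 230.] 946 180 234 208 242
```

View pics/crop1.png

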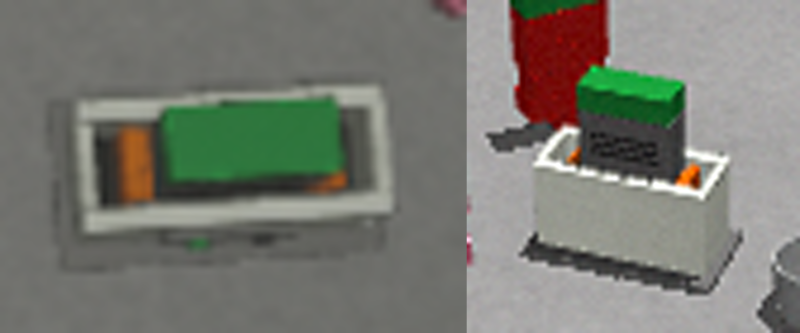

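The crop shows a grey pack with a green cap in the white cradle, with orange jaws on both sides. That's the one to take. The cradle's long axis is about 3.5° from world y. The approach numbers come next.

```bash
cat >> h.py <<'E'
from scipy.spatial.transform import Rotation as Ro
def go(tgt,yaw):
    s=sensors.observe(); R=Ro.from_euler('xyz',s['eef_rot'],degrees=True)
    G=Ro.from_euler('xyz',[180,0,yaw],degrees=True)
    print('clock',s['clock'],'pos',np.round(s['eef_pos'],4),'rot',np.round(s['eef_rot'],2),'F',np.round(s['contact_force'],1),'gap',s['finger_gap'],s['grip_force'])
    print('axes',R.as_matrix().round(3).tolist())
    print('lin units',(R.inv().apply(np.array(tgt)-s['eef_pos'])/.05).round(3),'ang units',(np.degrees((R.inv()*G).as_rotvec())/6).round(2))
E
python3 - <<'E'
from h import *
p=eyes.read_camera('top')
# refine the rim by fitting projected outer rim for sizes/yaw against white mask
hsv=cv2.cvtColor(p['pixels'],cv2.COLOR_BGR2HSV)
w=((hsv[...,1]<50)&(hsv[...,2]>150)).astype(np.uint8); w[:, :296]=0;w[:,365:]=0;w[:210]=0;w[250:]=0
c=max(cv2.findContours(w,cv2.RETR_EXTERNAL,cv2.CHAIN_APPROX_NONE)[0],key=len)
print(cv2.boxPoints(cv2.minAreaRect(c)).round(1).tolist())
for z in(.093,-86.5,):pass
go([.518,-.135,.231],-86.5+180); go([.518,-.135,.231],-86.5)
E
```

```text
[[306.8999938964844, 220.10000610351562], [352.1000061035156, 217.39999389648438], [353.29998779296875, 236.3000030517578], [308.0, 239.10000610351562]]
clock 1.25 pos [0.1789 0.4935 0.2313] rot [-180.     -0.    160.07] F [ 0.3 -0.3 -0.1] gap 0.08512966556988552 0.0
axes [[-0.94, 0.341, -0.0], [0.341, 0.94, -0.0], [0.0, -0.0, -1.0]]
lin units [-1.066e+01 -9.507e+00  6.000e-03] ang units [-0.   0.  11.1]
clock 1.25 pos [0.1789 0.4935 0.2313] rot [-180.     -0.    160.07] F [ 0.3 -0.3 -0.1] gap 0.08512966556988552 0.0
axes [[-0.94, 0.341, -0.0], [0.341, 0.94, -0.0], [0.0, -0.0, -1.0]]
lin units [-1.066e+01 -9.507e+00  6.000e-03] ang units [ -0.   -0.  -18.9]
```

Call:
{"api": "carry_out", "payload": {
  "motion": [
    {"linear": [-0.66, -0.59, 0], "angular": [0, 0, 0]},
    {"linear": [-0.66, -0.59, 0], "angular": [0, 0, 0]},
    {"linear": [-0.66, -0.59, 0], "angular": [0, 0, 0]},
    {"linear": [-0.66, -0.59, 0], "angular": [0, 0, 0]},
    {"linear": [-0.66, -0.59, 0], "angular": [0, 0, 0]},
    {"linear": [-0.66, -0.59, 0], "angular": [0, 0, 0]},
    {"linear": [-0.66, -0.59, 0], "angular": [0, 0, 0]},
    {"linear": [-0.66, -0.59, 0], "angular": [0, 0, 0]}
  ],
  "claw": 85
}}

```text
clock: 2.25
eef_pos: [0.3473, 0.1804, 0.2315]
eef_rot: [180.0, 0.0, 160.1]
contact_force: [-0.2, -0.5, -0.4]
finger_gap: 0.0852
grip_force: 0.0
```

Call:
{"api": "carry_out", "payload": {
  "motion": [
    {"linear": [-0.66, -0.59, 0], "angular": [0, 0, 0]},
    {"linear": [-0.66, -0.59, 0], "angular": [0, 0, 0]},
    {"linear": [-0.66, -0.59, 0], "angular": [0, 0, 0]},
    {"linear": [-0.66, -0.59, 0], "angular": [0, 0, 0]},
    {"linear": [-0.66, -0.59, 0], "angular": [0, 0, 0]},
    {"linear": [-0.66, -0.59, 0], "angular": [0, 0, 0]},
    {"linear": [-0.66, -0.59, 0], "angular": [0, 0, 0]},
    {"linear": [-0.1, -0.07, 0], "angular": [0, 0, 0]}
  ]
}}

```text
clock: 3.25
eef_pos: [0.4976, -0.0984, 0.2306]
eef_rot: [-180.0, -0.0, 159.9]
contact_force: [-0.0, -0.6, -0.7]
finger_gap: 0.085
grip_force: 0.0
```

Call:
{"api": "carry_out", "payload": {
  "motion": [
    {"linear": [0, 0, 0], "angular": [0, 0, 1]},
    {"linear": [0, 0, 0], "angular": [0, 0, 1]},
    {"linear": [0, 0, 0], "angular": [0, 0, 1]},
    {"linear": [0, 0, 0], "angular": [0, 0, 1]},
    {"linear": [0, 0, 0], "angular": [0, 0, 1]},
    {"linear": [0, 0, 0], "angular": [0, 0, 1]},
    {"linear": [0, 0, 0], "angular": [0, 0, 1]},
    {"linear": [0, 0, 0], "angular": [0, 0, 1]}
  ]
}}

```text
clock: 4.25
eef_pos: [0.4966, -0.0951, 0.2316]
eef_rot: [180.0, -0.0, 111.9]
contact_force: [-0.4, -0.9, -0.5]
finger_gap: 0.0853
grip_force: 0.0
```

Call:
{"api": "carry_out", "payload": {
  "motion": [
    {"linear": [0, 0, 0], "angular": [0, 0, 1]},
    {"linear": [0, 0, 0], "angular": [0, 0, 1]},
    {"linear": [0, 0, 0], "angular": [0, 0, 1]},
    {"linear": [0, 0, 0], "angular": [0, 0, 0]}
  ]
}}

```text
clock: 4.75
eef_pos: [0.4967, -0.0953, 0.2315]
eef_rot: [180.0, -0.0, 94.2]
contact_force: [-0.4, 0.0, -0.1]
finger_gap: 0.0851
grip_force: 0.0
```

```bash
python3 -c "
from h import *
go([.518,-.135,.081],93.5)"
```

```text
clock 4.75 pos [ 0.4967 -0.0953  0.2315] rot [ 1.80e+02 -2.00e-02  9.42e+01] F [-0.4  0.  -0.1] gap 0.0850547206080462 0.0
axes [[-0.073, 0.997, -0.0], [0.997, 0.073, 0.0], [0.0, 0.0, -1.0]]
lin units [-0.825  0.367  3.01 ] ang units [ 0.   -0.    0.12]
```

Call:
{"api": "carry_out", "payload": {
  "motion": [
    {"linear": [-0.42, 0.18, 0], "angular": [0, 0, 0.12]},
    {"linear": [-0.41, 0.18, 0], "angular": [0, 0, 0]},
    {"linear": [0, 0, 0.6], "angular": [0, 0, 0]},
    {"linear": [0, 0, 0.6], "angular": [0, 0, 0]},
    {"linear": [0, 0, 0.6], "angular": [0, 0, 0]},
    {"linear": [0, 0, 0.6], "angular": [0, 0, 0]},
    {"linear": [0, 0, 0.5], "angular": [0, 0, 0]},
    {"linear": [0, 0, 0], "angular": [0, 0, 0]}
  ]
}}

```text
clock: 5.75
eef_pos: [0.5154, -0.135, 0.0838]
eef_rot: [-179.7, -0.2, 93.5]
contact_force: [-0.3, -0.1, -0.7]
finger_gap: 0.0848
grip_force: 0.0
```

```bash
python3 - <<'E'
from h import *
go([.518,-.135,.083],93.5)
p=eyes.read_camera('scene');q=eyes.read_camera('top')
a=cv2.resize(p['pixels'][150:260,200:310],(400,400),interpolation=cv2.INTER_CUBIC)
b=cv2.resize(q['pixels'][190:270,290:370],(400,400),interpolation=cv2.INTER_CUBIC)
cv2.imwrite('pics/pre.png',np.hstack([a,b]))
E
```

```text
clock 5.75 pos [ 0.5154 -0.135   0.0838] rot [-1.797e+02 -1.600e-01  9.346e+01] F [-0.3 -0.1 -0.7] gap 0.08482884687760239 0.0
axes [[-0.06, 0.998, -0.005], [0.998, 0.06, 0.002], [0.003, -0.005, -1.0]]
lin units [-0.002  0.052  0.015] ang units [-0.05 -0.03 -0.01]
```

View pics/pre.png

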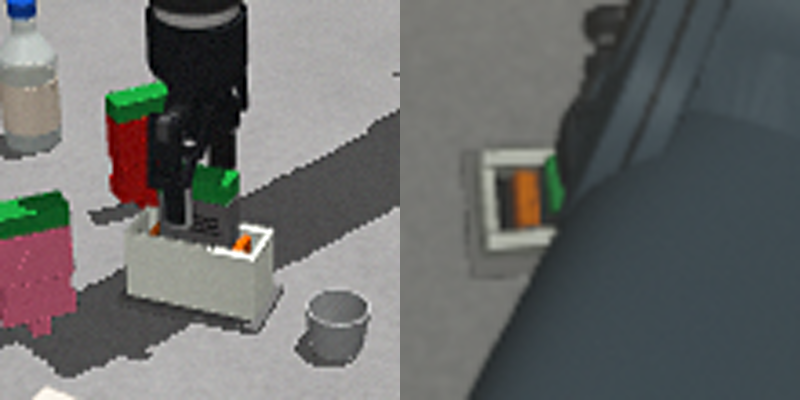

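```bash
python3 - <<'E'
from h import *
p=eyes.read_camera('scene')
x,y=np.array([np.cos(np.radians(3.5)),np.sin(np.radians(3.5))]),np.array([-np.sin(np.radians(3.5)),np.cos(np.radians(3.5))])
for off in(-.03,0,.03):
  c=np.array([.518,-.135])
  print(off,'pack front edge top',proj(p,[*(c+.013*x+off*y),.121])[0].round(1),'rear',proj(p,[*(c-.013*x+off*y),.121])[0].round(1))
for o in(-.011,.011): print('finger tip outer',proj(p,[*(c+.05*x+o*y),.087])[0].round(1))
E
```

```text
-0.03 pack front edge top [243.5 197.3] rear [247.1 193.1]
0 pack front edge top [253.3 199.2] rear [256.7 194.9]
0.03 pack front edge top [263.2 201.1] rear [266.4 196.8]
finger tip outer [244.9 215.2]
finger tip outer [252.1 216.7]
```

Call:
{"api": "carry_out", "payload": {
  "motion": [
    {"linear": [0, 0.04, 0.04], "angular": [0, 0, 0]},
    {"linear": [0, 0, 0], "angular": [0, 0, 0]},
    {"linear": [0, 0, 0], "angular": [0, 0, 0]},
    {"linear": [0, 0, 0], "angular": [0, 0, 0]},
    {"linear": [0, 0, 0], "angular": [0, 0, 0]},
    {"linear": [0, 0, 0], "angular": [0, 0, 0]},
    {"linear": [0, 0, 0], "angular": [0, 0, 0]},
    {"linear": [0, 0, 0], "angular": [0, 0, 0]}
  ],
  "claw": 10
}}

```text
clock: 6.9
eef_pos: [0.5198, -0.1364, 0.0848]
eef_rot: [180.0, 0.0, 93.4]
contact_force: [-1.6, -0.2, 5.9]
finger_gap: 0.0254
grip_force: 59.6
```

Call:
{"api": "carry_out", "payload": {
  "motion": [
    {"linear": [0, 0, -0.03], "angular": [0, 0, 0]},
    {"linear": [0.033, 0, 0], "angular": [0, -0.2, 0]},
    {"linear": [0.033, 0, 0], "angular": [0, -0.2, 0]},
    {"linear": [0.033, 0, 0], "angular": [0, -0.2, 0]},
    {"linear": [0.033, 0, 0], "angular": [0, -0.2, 0]},
    {"linear": [0.033, 0, 0], "angular": [0, -0.2, 0]},
    {"linear": [0.033, 0, 0], "angular": [0, -0.2, 0]},
    {"linear": [0, 0, 0], "angular": [0, 0, 0]}
  ]
}}

```text
clock: 7.9
eef_pos: [0.519, -0.1282, 0.0869]
eef_rot: [180.0, 7.6, 93.3]
contact_force: [-2.5, -6.7, 3.3]
finger_gap: 0.0257
grip_force: 59.3
```

Call:
{"api": "carry_out", "payload": {
  "motion": [
    {"linear": [0.035, 0, 0], "angular": [0, -0.2, 0]},
    {"linear": [0.035, 0, 0], "angular": [0, -0.2, 0]},
    {"linear": [0.035, 0, 0], "angular": [0, -0.2, 0]},
    {"linear": [0.03, 0, 0], "angular": [0, 0, 0]},
    {"linear": [0, 0, 0], "angular": [0, 0, 0]}
  ]
}}

```text
clock: 8.52
eef_pos: [0.519, -0.123, 0.0868]
eef_rot: [179.9, 11.3, 93.3]
contact_force: [-1.7, -8.5, 5.1]
finger_gap: 0.0254
grip_force: 59.5
```

```bash
python3 - <<'E'
from h import *
go([.518,-.135,.083],93.5)
p=eyes.read_camera('scene');q=eyes.read_camera('top')
a=cv2.resize(p['pixels'][180:250,220:290],(500,500),interpolation=cv2.INTER_CUBIC)
b=cv2.resize(q['pixels'][205:255,295:325],(300,500),interpolation=cv2.INTER_CUBIC)
cv2.imwrite('pics/r1.png',np.hstack([a,b]))
E
```

```text
clock 8.525 pos [ 0.519  -0.123   0.0868] rot [179.94  11.34  93.26] F [-1.7 -8.5  5.1] gap 0.02539605394443229 59.549378268420696
axes [[-0.056, 0.998, 0.012], [0.979, 0.057, -0.196], [-0.197, 0.001, -0.98]]
lin units [-0.219 -0.035  0.121] ang units [ 0.01  1.89 -0.04]
```

View pics/r1.png

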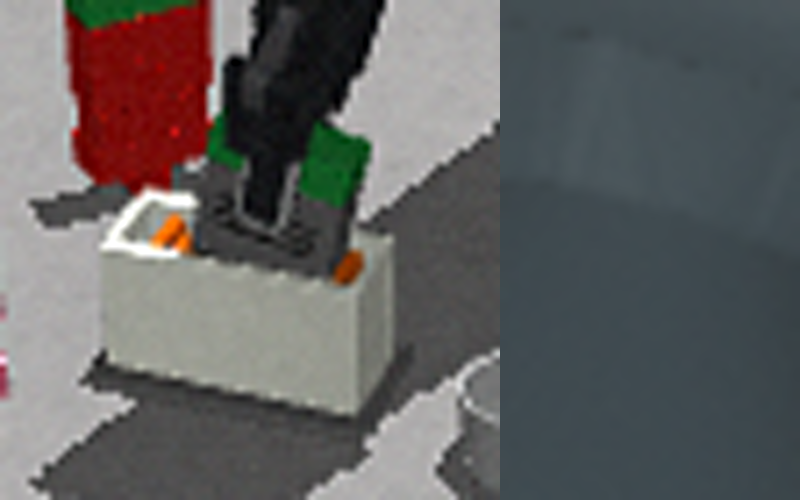

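The pack leans about 11° toward +y and its jaw at (350,268) in the crop is pushed outward against the end of the well. Now I rock it to the other side.

Call:
{"api": "carry_out", "payload": {
  "motion": [
    {"linear": [-0.05, 0, 0], "angular": [0, 0.3, 0]},
    {"linear": [-0.05, 0, 0], "angular": [0, 0.3, 0]},
    {"linear": [-0.05, 0, 0], "angular": [0, 0.3, 0]},
    {"linear": [-0.05, 0, 0], "angular": [0, 0.3, 0]},
    {"linear": [-0.05, 0, 0], "angular": [0, 0.3, 0]},
    {"linear": [-0.05, 0, 0], "angular": [0, 0.3, 0]},
    {"linear": [-0.05, 0, 0], "angular": [0, 0.3, 0]},
    {"linear": [0, 0, 0], "angular": [0, 0, 0]}
  ]
}}

```text
clock: 9.62
eef_pos: [0.5192, -0.137, 0.0855]
eef_rot: [-179.9, -2.0, 93.3]
contact_force: [-0.7, -1.1, -3.7]
finger_gap: 0.0253
grip_force: 59.0
```

Call:
{"api": "carry_out", "payload": {
  "motion": [
    {"linear": [-0.05, 0, 0], "angular": [0, 0.3, 0]},
    {"linear": [-0.05, 0, 0], "angular": [0, 0.3, 0]},
    {"linear": [-0.05, 0, 0], "angular": [0, 0.3, 0]},
    {"linear": [-0.05, 0, 0], "angular": [0, 0.3, 0]},
    {"linear": [-0.05, 0, 0], "angular": [0, 0.3, 0]},
    {"linear": [-0.05, 0, 0], "angular": [0, 0.2, 0]},
    {"linear": [-0.06, 0, 0], "angular": [0, 0, 0]},
    {"linear": [0, 0, 0], "angular": [0, 0, 0]}
  ]
}}

```text
clock: 10.62
eef_pos: [0.5207, -0.1515, 0.0862]
eef_rot: [179.9, -12.5, 93.4]
contact_force: [-3.7, 9.0, 10.8]
finger_gap: 0.0252
grip_force: 61.1
```

```bash
python3 - <<'E'
from h import *
go([.518,-.135,.083],93.5)
p=eyes.read_camera('scene')
cv2.imwrite('pics/r2.png',cv2.resize(p['pixels'][180:250,220:290],(500,500),interpolation=cv2.INTER_CUBIC))
E
```

```text
clock 10.625 pos [ 0.5207 -0.1515  0.0862] rot [179.91 -12.55  93.36] F [-3.7  9.  10.8] gap 0.025172175861225363 61.05245925486088
axes [[-0.057, 0.998, -0.011], [0.974, 0.058, 0.217], [0.217, 0.002, -0.976]]
lin units [ 0.31  -0.035  0.135] ang units [ 0.02 -2.09 -0.03]
```

View pics/r2.png

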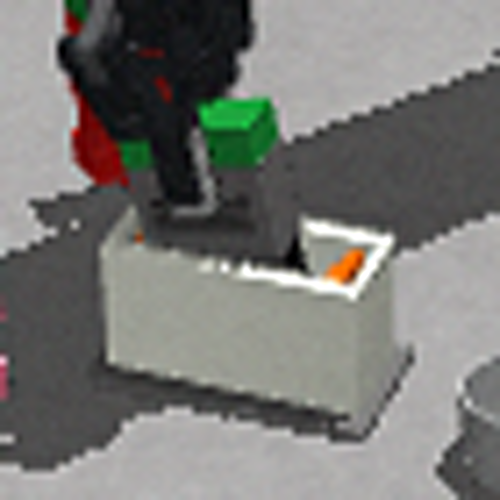

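Now it leans about 12° toward -y, and the left jaw at (348,265) stays pushed out. Back upright, then a gentle lift.

Call:
{"api": "carry_out", "payload": {
  "motion": [
    {"linear": [0.045, 0, 0], "angular": [0, -0.3, 0]},
    {"linear": [0.045, 0, 0], "angular": [0, -0.3, 0]},
    {"linear": [0.045, 0, 0], "angular": [0, -0.3, 0]},
    {"linear": [0.045, 0, 0], "angular": [0, -0.3, 0]},
    {"linear": [0.05, 0, 0], "angular": [0, -0.3, 0]},
    {"linear": [0.05, 0, 0], "angular": [0, -0.3, 0]},
    {"linear": [0.05, 0, 0], "angular": [0, -0.3, 0]},
    {"linear": [0, 0, 0], "angular": [0, 0, 0]}
  ]
}}

```text
clock: 11.68
eef_pos: [0.5198, -0.138, 0.085]
eef_rot: [-180.0, 0.7, 93.4]
contact_force: [0.7, 3.6, -4.2]
finger_gap: 0.0252
grip_force: 59.4
```

Call:
{"api": "carry_out", "payload": {
  "motion": [
    {"linear": [0, 0, -0.05], "angular": [0, 0, 0]},
    {"linear": [0, 0, -0.05], "angular": [0, 0, 0]},
    {"linear": [0, 0, -0.05], "angular": [0, 0, 0]},
    {"linear": [0, 0, -0.05], "angular": [0, 0, 0]},
    {"linear": [0, 0, 0], "angular": [0, 0, 0]}
  ]
}}

```text
clock: 12.3
eef_pos: [0.5207, -0.1404, 0.0968]
eef_rot: [179.9, 0.8, 93.3]
contact_force: [-0.2, 0.5, -2.0]
finger_gap: 0.0254
grip_force: 59.4
```

The pack rose 12 mm with no resistance, so it's free. Lifting it clear.

Call:
{"api": "carry_out", "payload": {
  "motion": [
    {"linear": [0.02, 0, -0.2], "angular": [0, 0, 0]},
    {"linear": [0.02, 0, -0.2], "angular": [0, 0, 0]},
    {"linear": [0.02, 0, -0.2], "angular": [0, 0, 0]},
    {"linear": [0, 0, -0.2], "angular": [0, 0, 0]},
    {"linear": [0, 0, -0.2], "angular": [0, 0, 0]},
    {"linear": [0, 0, -0.2], "angular": [0, 0, 0]},
    {"linear": [0, 0, -0.15], "angular": [0, 0, 0]},
    {"linear": [0, 0, 0], "angular": [0, 0, 0]}
  ]
}}

```text
clock: 13.3
eef_pos: [0.5201, -0.135, 0.1639]
eef_rot: [179.9, 0.6, 93.4]
contact_force: [-0.9, 0.5, -3.4]
finger_gap: 0.0251
grip_force: 59.5
```

Call:
{"api": "carry_out", "payload": {
  "motion": [
    {"linear": [0, 0, 0], "angular": [0, 0, 0]},
    {"linear": [0, 0, 0], "angular": [0, 0, 0]},
    {"linear": [0, 0, 0], "angular": [0, 0, 0]},
    {"linear": [0, 0, 0], "angular": [0, 0, 0]}
  ]
}}

```text
clock: 13.8
eef_pos: [0.5194, -0.1347, 0.1627]
eef_rot: [-180.0, 0.6, 93.4]
contact_force: [-0.7, 0.1, -2.3]
finger_gap: 0.0252
grip_force: 59.5
```

```bash
python3 - <<'E'
from h import *
go([.518,-.135,.163],93.5)
p=eyes.read_camera('scene')
print(proj(p,[[.532,-.135,.084],[.532,-.135,.066]]).round(1))
cv2.imwrite('pics/up.png',cv2.resize(p['pixels'][150:250,205:305],(600,600),interpolation=cv2.INTER_CUBIC))
E
```

```text
clock 13.8 pos [ 0.5194 -0.1347  0.1627] rot [-179.98    0.59   93.35] F [-0.7  0.1 -2.3] gap 0.025177847556722272 59.45187773555517
axes [[-0.058, 0.998, 0.0], [0.998, 0.058, -0.01], [-0.01, -0.0, -1.0]]
lin units [-0.004 -0.029 -0.006] ang units [-0.    0.1  -0.02]
[[253.1 210.4]
 [253.3 215.6]]
```

View pics/up.png

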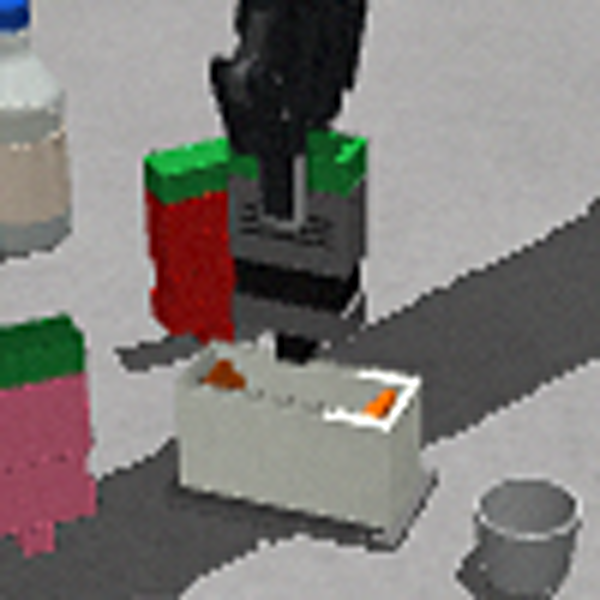

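The pack hangs upright above the cradle with the foot at about (253,210). That matches the projection of an underside 18 mm above the rim, and both orange jaws are pushed back.

```bash
python3 -c "
from h import *
print(close_job())"
```

```text
the job is handed in; nothing more can be done
None
```

I rocked the green-capped pack free to both ends and lifted it out; when I handed in at 13.8 s it was held upright over its cradle, its foot about 18 mm above the rim by the camera, but the judge's verdict was not shown.

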